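Load the pan of a counting scale from a scoop and register the sample

TASK

Teach the bench counting scale its sample: lift the metal scoop and pour all five hex nuts from it into the scale's shallow round pan, with the spout lowered to within a finger's width or two of the pan as they slide out, so that none can bounce away, and without leaning the scoop on the pan. Then stand the empty scoop upright on the worktop and let go of it, and only after that press the scale's raised round key fully down and release it. Do not press the key earlier, and leave the other things on the worktop where they are.

Things in the scene. Friction and masses are not known exactly. Their poses are not given: they have to be found in the camera images.
- scoop: Loose sheet-metal scoop, about 0.2 kg, 120 long x 68 wide x 93 tall, flat on the worktop. Origin: on its underside, 70 behind the lip, 50 before the back; +x to its back wall, -x to its open spout, z up. Floor 3 thick, 68 wide, narrowing from x = -12 to 56 at the lip (51 inside); side walls 44 tall at the back, 36 at x = -12, 13 at the lip. Poured by tipping the spout end down.
- scoop_lip (a point): Middle of the scoop's pouring lip, on the upper face of the floor: (-70, 0, 3) in the scoop's frame. The scoop's floor is smooth: nuts begin to slide at a slope of 15 to 25 degrees, and 40 to 50 degrees empties it.
- scoop_grip (a point): Point to grip the scoop, near its balance point: centre of the black plastic bar that runs fore and aft (along scoop x) above the scoop, at (6, 0, 84) in its frame. Bar 16 wide (y), 18 tall (z 75 to 93), from x = -30 to +50, fixed only at the back by a strap at x = 50 to 53. Pinch it across its 16 width from above; free air below down to the nuts.
- nut_1: One of five equal steel hex nuts, 19 across flats, 22 across corners, 10 thick, 35 g (hidden variation), lying in the scoop. Origin: centre of its underside.
- nut_2: One of five equal steel hex nuts, 19 across flats, 22 across corners, 10 thick, 35 g (hidden variation), lying in the scoop. Origin: centre of its underside.
- nut_3: One of five equal steel hex nuts, 19 across flats, 22 across corners, 10 thick, 35 g (hidden variation), lying in the scoop. Origin: centre of its underside.
- nut_4: One of five equal steel hex nuts, 19 across flats, 22 across corners, 10 thick, 35 g (hidden variation), lying in the scoop. Origin: centre of its underside.
- nut_5: One of five equal steel hex nuts, 19 across flats, 22 across corners, 10 thick, 35 g (hidden variation), lying in the scoop. Origin: centre of its underside.
- scale: Heavy, fixed bench counting scale, low grey housing 220 deep (x) x 180 wide (y), deck at 38 above the worktop. Origin: centre of its underside; its front, with display and keys, is toward its own -x. The pan is toward its back.
- pan_floor (a point): Centre of the inner floor of the scale's round shallow steel pan, at (28, 0, 49) in the scale's frame. Floor flat to radius 66 or so, inner radius at the rim 75, outer 78; rim 12 above the floor. It sits on a sprung platform that sinks 1 to 3 mm under load; the steel is springy.
- key (a joint): The raised round key at the front of the deck, on its right as seen from the front, 28 diameter: 0 released, 0.005 m fully pressed (downward). A spring returns it; starts moving at 1.5 N, fully down at 4.5 N. The two small flat keys beside the display are not it.
- key_top (a point): Centre of the top of the round key: (-79, -55, 45) in the scale's frame when released.
- carton_a: Bystander: small tan carton, 38 x 18 x 43 tall. Origin: centre of its underside.
- carton_b: Bystander: small red carton, 38 x 18 x 43 tall. Origin: centre of its underside.
- hobby_pot: Bystander: round paint pot with dark lid, 34 diameter, 40 tall. Origin: centre of its underside.
- dowel_stub: Bystander: upright wooden dowel stub, 16 diameter, 40 tall. Origin: centre of its underside.
- glue: Bystander: black glue bottle, 36 x 69 x 132 tall. Origin: centre of its underside.
- black_case: Bystander: slim black case standing on edge, 25 x 54 x 104 tall. Origin: centre of its underside.
- pan: The scale's pan as a body (see pan_floor). Origin 3 mm below the inner floor's centre, on the pan's underside.

How it is judged:
By the outcome, as a careful person would: the job done as asked, in the order asked, and still so for the second after the job is handed in, with the robot touching nothing.
It also fails if it takes over 67 s, if anything falls off the work surface, if the arm or the gripper's body presses on something with over 40 N, if the wrist force passes 120 N, or if a joint passes its speed limit or range.

ROBOT

A 6-joint arm with a two-finger parallel gripper is mounted at the origin on a cart in front of the work surface, level with it; the furniture and walls round the work are solid. World frame = base frame: x ahead of the robot, y to its left, z up, the work surface at z = 0. Lengths are in m, angles in rad, forces in N, time in s.
With the tool pointing down it reaches from about 0.375 to 0.975 m from the base axis. Payload 3.8 kg.
Tool frame: the origin (TCP) lies midway between the tips of the shut fingers; the grasp point (between the pads) lies 19 mm behind it; z points along the fingers, y is the line along which they close (so a half turn about z gives the same grasp; the last joint's range is limited). The gripper opens to 88 mm and grips with 3 to 60 N. Pads are 18 mm wide; open, the fingers measure 123 mm over their backs; the gripper's body (75 mm by 187 mm) begins 45 mm behind the grasp point.
Start: joints at [-1.285, 0.264, 1.604, -0, 1.274, -0.037], TCP at [0.214, -0.64, 0.239] pointing down, gripper open.
Joint ranges: [-2.63, 2.63], [-0.94, 2.18], [0.31, 2.57], [-1.31, 4.45], [0, 2.66], [-2.55, 2.55]. Speed limits (rad/s): [2.57, 2.57, 3.14, 3.14, 3.14, 3.14].

INTERFACE

Orientations are given as a rotation vector (axis times angle).
In Python, from cell import manip gives the robot as it stands. Calls block until the motion is done:
- manip.move_pose(position, orientation): joint-space move of the TCP to a pose.
- manip.move_linear(position, rate=0.15, rot=None): straight line of the TCP; rot=None keeps the orientation; rate is the mean speed in m/s.
- manip.set_joints(angles): joint-space move.
- manip.set_gripper(opening, force=None): finger opening in m; force is the grip in N (None keeps the last); returns when the fingers have stopped.
- manip.dwell(seconds).
- manip.inverse_kinematics(position, orientation): joint angles nearest the present ones, or None.
- manip.state(): the state.
- manip.capture(name): name is "side" or "top" or "wrist"; returns a dict with "image" (480x640x3 uint8, blue, green, red), "z_map" (480x640 float32, m along the optical axis (not along the pixel's ray), 0 where there is no reading), "intrinsics" (3x3 intrinsics, pixels), "k1" (the pictures are not rectified: a ray, as slopes to the right and down, at radius r is drawn at 1 + k1 r^2 times it, then the intrinsics apply), "position" and "orientation" of the camera in the world; the wrist camera has in their place "T_tool_cam" (4x4, takes a point from camera to tool coordinates, whose origin is the TCP and whose axes are the flange's). Camera axes: x right, y down, z forward; pixel columns grow to the right and rows downward; lengths in m; the calibration is good to about 2 mm. A picture is of the moment at which its call begins: read the wrist's pose just before it.
A pose or a line that the arm cannot do raises manip.IKError and nothing moves.
- manip.close_job(): hands the job in; it is judged then, once.
The state is a dict: "clock": time; "joint_pos": joint angles; "joint_velocities": joint speeds; "tau": joint torques, N m; "tool_pos": TCP position; "tcp_rot": TCP orientation; "contact_force": force on the tool from outside, world axes, zero at the start; "moment": the same for the moment, N m; "gripper_width": finger opening in m; "grasp_force": force on a finger pad.
Only numpy, scipy, OpenCV 4.12 (cv2) and the standard library are available. Lean on these libraries where they do the work, as an engineer would, in place of code of your own. Each camera call takes 0.05 s, during which the arm holds its last target. There are 200 camera calls.

## Working session

There is one attempt and no reset: what is moved stays moved. The work goes in short steps, each a Python script; the robot and the scene stay as the last script left them, time stands still between calls to the robot, and variables do not carry over. Pictures are saved under pics/ and viewed, at most 10 in all, crops included, and the job is handed in when it is done.

```bash
ls; mkdir -p pics
python3 - <<'E'
from cell import manip
import cv2,numpy as np,pickle
print(manip.state())
for n in("top","side"):
    c=manip.capture(n); pickle.dump(c,open(n+".pkl","wb")); cv2.imwrite(f"pics/{n}0.png",c["image"])
    print({k:v for k,v in c.items() if k not in("image","z_map")})
E
```

```text
cell.py
pics
{'clock': 0.0, 'joint_pos': array([-1.28493890e+00,  2.64734089e-01,  1.60535230e+00, -1.75957226e-05,
        1.27367521e+00, -3.69130620e-02]), 'joint_velocities': array([ 0.00159621, -0.00020729,  0.00022608, -0.00085193,  0.00185613,
       -0.00057362]), 'tau': array([ 3.58722755e-04, -5.02116644e+01, -3.56877887e+01,  7.29071209e-02,
        2.94454931e-02, -1.94258205e-04]), 'tool_pos': array([ 0.21389515, -0.63948131,  0.23741255]), 'tcp_rot': array([-3.09864619e+00, -5.04471225e-01,  4.48888352e-04]), 'contact_force': array([-0.45746369, -0.53325188,  0.26314826]), 'moment': array([-0.01213751,  0.00914589,  0.04403734]), 'grasp_force': 0.0, 'gripper_width': 0.08808657639255559}
{'intrinsics': array([[502.94997958,   0.        , 320.45573003],
       [  0.        , 502.94997958, 238.565316  ],
       [  0.        ,   0.        ,   1.        ]]), 'k1': -0.1400845182611036, 'position': array([0.42648033, 0.02109845, 1.30653011]), 'orientation': array([-2.17577084,  2.1679854 , -0.16934422])}
{'intrinsics': array([[593.10029629,   0.        , 331.09724245],
       [  0.        , 593.10029629, 235.27251318],
       [  0.        ,   0.        ,   1.        ]]), 'k1': 0.015218998805706397, 'position': array([ 0.47562761, -1.15934896,  0.7022636 ]), 'orientation': array([-2.07523406,  0.11772933, -0.05243515])}
```

View pics/top0.png

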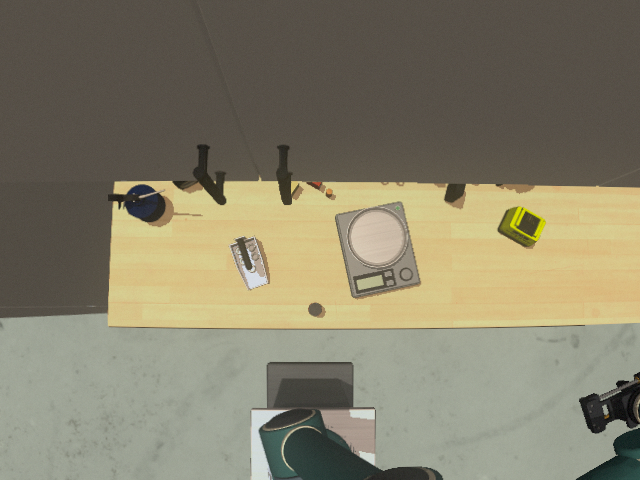

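View pics/side0.png

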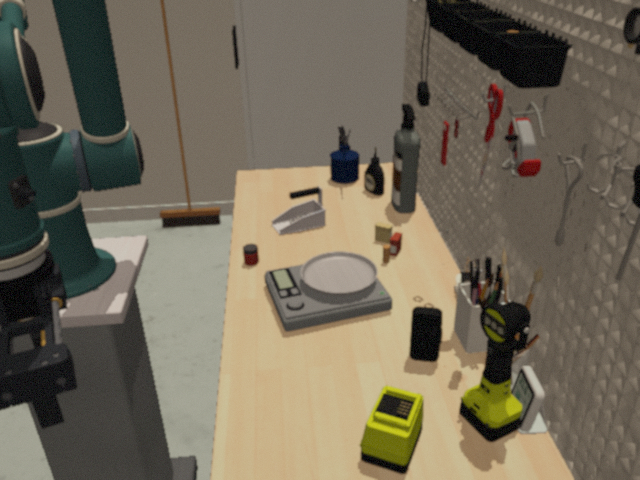

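The top view shows the scoop at about (250,262) with its spout toward the robot, the pan at about (378,237) and the round key at (406,274). The pot is at (316,310), and the hooks hang over the back edge. Next I'll measure these.

```bash
cat > h.py <<'E'
import numpy as np,cv2,pickle
from scipy.spatial.transform import Rotation as R
def cam(c,st=None):
    if "position" in c: return R.from_rotvec(c["orientation"]).as_matrix(),c["position"]
    T=np.array(c["T_tool_cam"]);Rt=R.from_rotvec(st["tcp_rot"]).as_matrix()
    return Rt@T[:3,:3],st["tool_pos"]+Rt@T[:3,3]
def rays(c,uv):
    K=np.array(c["intrinsics"]);uv=np.atleast_2d(np.asarray(uv,float))
    d=np.array([[(u-K[0,2])/K[0,0],(v-K[1,2])/K[1,1]] for u,v in uv]);s=d.copy()
    for _ in range(8): s=d/(1+c["k1"]*(s**2).sum(1,keepdims=True))
    return np.c_[s,np.ones(len(s))]
def plane(c,uv,z,st=None):
    M,p=cam(c,st);r=rays(c,uv)@M.T
    return p+r*((z-p[2])/r[:,2])[:,None]
def cloud(c,st=None):
    M,p=cam(c,st);h,w=c["z_map"].shape
    v,u=np.mgrid[:h,:w];uv=np.c_[u.ravel(),v.ravel()]
    K=np.array(c["intrinsics"]);d=(uv-K[:2,2])/[K[0,0],K[1,1]];s=d.copy()
    for _ in range(8): s=d/(1+c["k1"]*(s**2).sum(1,keepdims=True))
    P=(np.c_[s,np.ones(len(s))]*c["z_map"].ravel()[:,None])@M.T+p
    P[c["z_map"].ravel()==0]=np.nan
    return P.reshape(h,w,3)
E
python3 - <<'E'
from h import *
c=pickle.load(open("top.pkl","rb"))
P=cloud(c);im=c["image"]
for n,uv in dict(table=(300,230),pan=(378,237),deck=(345,225),key=(406,274),bar=(245,253),pot=(316,310)).items(): print(n,P[uv[1],uv[0]].round(3))
print("pan",plane(c,(378,237),.058),"key",plane(c,(406,274),.045))
# bar: high points in scoop region
reg=np.zeros(im.shape[:2],bool);reg[225:300,220:285]=1
m=reg&(P[...,2]>.07);q=P[m];print("bar pts",len(q),q.mean(0),q.min(0),q.max(0))
dk=(reg&(im.max(2)<75)).astype(np.uint8);n,l,s,ce=cv2.connectedComponentsWithStats(dk);print(s,ce)
print("bench",plane(c,[(113,182),(600,188),(108,326)],0).round(3))
cv2.imwrite("pics/crop.png",cv2.resize(im[180:330,210:430],None,fx=3.6,fy=3.6,interpolation=cv2.INTER_CUBIC))
E
```

```text
table [0.612 0.034 0.002]
pan [ 0.587 -0.164  0.056]
deck [ 0.62  -0.082  0.039]
key [ 0.495 -0.236  0.041]
bar [0.542 0.166 0.089]
pot [ 0.405 -0.008  0.038]
pan [[ 0.58718788 -0.16321501  0.058     ]] key [[ 0.49480089 -0.23558313  0.045     ]]
bar pts 245 [0.54421012 0.16929322 0.09062357] [0.50319557 0.15020469 0.07151958] [0.58480151 0.19379267 0.09818707]
[[     0      0    640    480 307196]
 [   240    239      1      1      1]
 [   243    242      1      1      1]
 [   244    244      1      1      1]
 [   245    247      1      1      1]] [[319.50099611 239.49995443]
 [240.         239.        ]
 [243.         242.        ]
 [244.         244.        ]
 [245.         247.        ]]
bench [[ 0.74   0.539  0.   ]
 [ 0.739 -0.816  0.   ]
 [ 0.357  0.534  0.   ]]
```

View pics/crop.png

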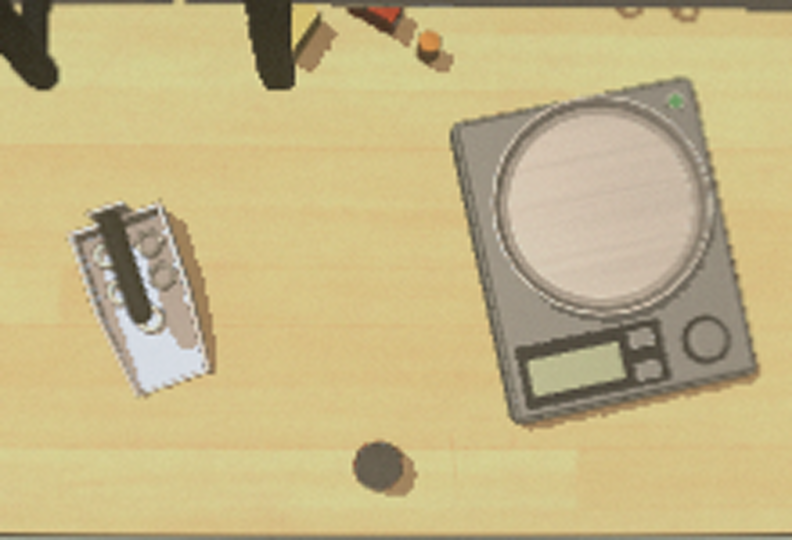

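```bash
cat >> h.py <<'E'
def toolR(yaw,tilt=0):
    """scoop frame yaw (scoop +x azimuth); tool z down, tool y along scoop y; tilt>0 tips spout down."""
    S=R.from_euler('z',yaw)*R.from_euler('y',-tilt)
    return S
def tool_rot(yaw,tilt,flip):
    S=toolR(yaw,tilt).as_matrix();f=1 if flip else -1
    return R.from_matrix(np.c_[-f*S[:,0]*1.0,f*S[:,1],-S[:,2]]).as_rotvec()
E
python3 - <<'E'
from h import *
from cell import manip
c=pickle.load(open("top.pkl","rb"))
P=cloud(c);im=c["image"]
reg=np.zeros(im.shape[:2],bool);reg[225:300,220:285]=1
m=reg&(P[...,2]>.08)&(im.max(2)<110);q=P[m]
vv,uu=np.nonzero(m);W=plane(c,np.c_[uu,vv],.093)
for n,X in(("depth",q),("plane",W)):
    r=cv2.minAreaRect((X[:,:2]*1000).astype(np.float32));u=np.linalg.svd(X[:,:2]-X[:,:2].mean(0))[2][0];u*=np.sign(u[0]);print(n,len(X),r,X.mean(0),"yaw",np.degrees(np.arctan2(u[1],u[0])))
# scoop lip corners (crop px)
f=lambda a:(np.array(a)+.5)/3.6-.5+[210,180]
L=plane(c,[f((140,393)),f((211,371))],[.010][0]);print("lip",L,L.mean(0))
B=plane(c,[f((74,236)),f((158,208))],.044);print("back",B,B.mean(0))
d=B.mean(0)-L.mean(0);print("yaw body",np.degrees(np.arctan2(d[1],d[0])))
# pan rim ellipse
k=[f((495,200)),f((713,205)),f((604,96)),f((604,316))];X=plane(c,k,.061);print("rim",X.round(4),X.mean(0))
K=plane(c,f((706,340)),.045)[0];d=X.mean(0)-K;print("key",K,np.linalg.norm(d[:2]),"scale yaw",np.degrees(np.arctan2(d[1],d[0])-np.arctan2(55,107)))
H=P[183:206,190:300];hm=H[...,2]>.15;print("hooks",H[hm].min(0),H[hm].max(0))
G=np.array([.544,.169,.065])
for name,pos,t in(("grip",G,0),("pour0",[.58,-.164,.25],0),("pour45",[.587,-.164,.18],np.radians(48))):
  for yd in(-60,-30,0,18,30,60,90,180,-90):
    for fl in(0,1):
        j=manip.inverse_kinematics(np.array(pos)+0,tool_rot(np.radians(yd),t,fl))
        if j is not None: print(name,yd,fl,np.round(j,2))
E
```

```text
depth 201 ((541.3886108398438, 168.80117797851562), (80.20564270019531, 16.20525550842285), 19.55729103088379) [0.541686   0.16802592 0.09147238] yaw 19.892522194350068
plane 201 ((540.7193603515625, 167.9671173095703), (79.47660827636719, 16.091615676879883), 19.429304122924805) [0.54153771 0.16784227 0.093     ] yaw 19.88407909872281
lip [[0.45743549 0.16470099 0.01      ]
 [0.47340143 0.11422693 0.01      ]] [0.46541846 0.13946396 0.01      ]
back [[0.56602656 0.20918791 0.044     ]
 [0.58613999 0.15052372 0.044     ]] [0.57608328 0.17985582 0.044     ]
yaw body 20.051716948885975
rim [[ 0.5909 -0.085   0.061 ]
 [ 0.5883 -0.2384  0.061 ]
 [ 0.6652 -0.1624  0.061 ]
 [ 0.5103 -0.1604  0.061 ]] [ 0.58867472 -0.16153625  0.061     ]
key [ 0.49458981 -0.23493758  0.045     ] 0.11933031711921216 scale yaw 10.755935840767904
hooks [0.53721132 0.03645967 0.72549652] [0.56110577 0.12444326 0.84052185]
grip -60 1 [ 0.26  0.24  1.99 -0.    0.92 -0.27]
grip -30 0 [ 0.26  0.24  1.99 -0.    0.92  2.35]
grip -30 1 [ 0.26  0.24  1.99 -0.    0.92 -0.79]
grip 0 0 [ 0.26  0.24  1.99 -0.    0.92  1.8
[... 1158 characters left out ...]
r0 180 1 [-0.32  0.12  1.75 -0.    1.27  1.25]
pour0 -90 1 [-0.32  0.12  1.75  0.    1.27 -0.32]
pour45 -60 1 [ 0.07  0.04  2.2  -1.13  0.83  0.32]
pour45 -30 1 [-0.17 -0.15  2.38 -1.21  0.28 -0.13]
pour45 0 0 [-0.52 -0.14  2.38  1.24  0.4  -0.01]
pour45 18 0 [-0.67 -0.04  2.28  1.17  0.74 -0.27]
pour45 30 0 [-0.72  0.05  2.19  1.08  0.92 -0.38]
pour45 60 0 [-0.74  0.28  1.92  0.85  1.3  -0.61]
pour45 60 1 [-0.74  0.28  1.92  0.85  1.3   2.53]
pour45 90 0 [-0.65  0.48  1.64  0.63  1.6  -0.83]
pour45 90 1 [-0.65  0.48  1.64  0.63  1.6   2.32]
pour45 180 0 [-0.22  0.72  1.26 -0.18  1.98 -1.79]
pour45 180 1 [-0.22  0.72  1.26 -0.18  1.98  1.35]
pour45 -90 1 [ 0.11  0.27  1.93 -0.9   1.23  0.56]
```

Run:
```python
from h import *
from cell import manip
y=np.radians(20);rot=tool_rot(y,0,0);G=np.array([.5370,.1662,.065])
manip.move_pose(G+[0,0,.16],rot)
st=manip.state();w=manip.capture("wrist");pickle.dump((st,w),open("w1.pkl","wb"));cv2.imwrite("pics/w1.png",w["image"])
manip.move_linear(G,rate=.12)
print(manip.state()["contact_force"])
manip.set_gripper(0.0,force=50)
s=manip.state();print(s["gripper_width"],s["grasp_force"],s["tool_pos"])
manip.move_linear(G+[0,0,.12],rate=.1)
s=manip.state();print(s["clock"],s["gripper_width"],s["contact_force"],s["moment"])
c=manip.capture("side");pickle.dump(c,open("s1.pkl","wb"))
P=c["image"][120:300,200:440];cv2.imwrite("pics/s1.png",cv2.resize(P,None,fx=3.3,fy=3.3))
```

```text
[-0.32883416 -0.9156233  -0.76747422]
0.0150955221355529 49.99372635036707 [0.53689909 0.16627116 0.06491735]
7.125 0.015155158148934186 [-0.49206088 -0.72343233 -3.9906173 ] [-0.01348811  0.0206549  -0.04812082]
```

View pics/s1.png

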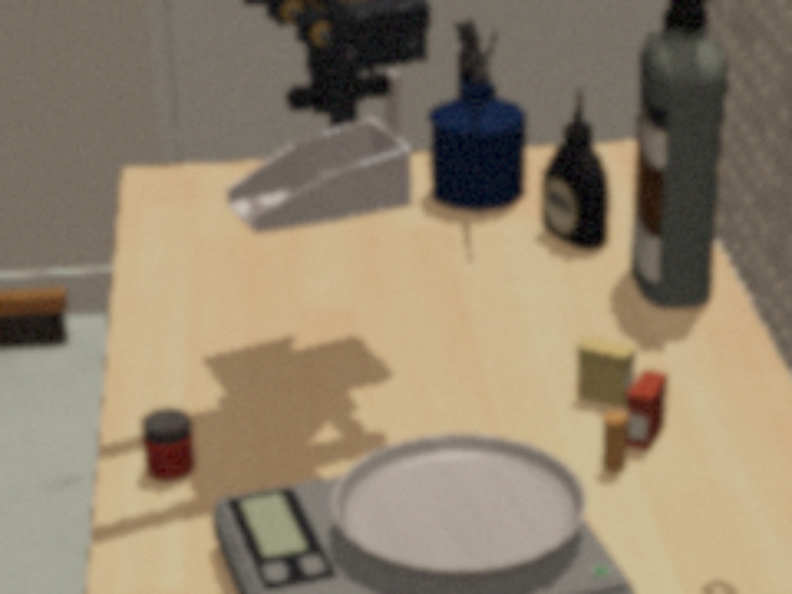

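Scoop is held level (lip at crop (240,205)), with the nuts' weight felt at about 3.7 N. Next I carry it over the pan.

```bash
cat >> h.py <<'E'
PAN=np.array([.588,-.162])
def tcp(lip,yaw,tilt): return np.asarray(lip)+toolR(yaw,tilt).apply([.076,0,.062])
E
python3 - <<'E'
from h import *
from cell import manip
c=pickle.load(open("top.pkl","rb"));P=cloud(c)
print("pan z",np.nanmedian(P[222:252,363:393,2]),"table",np.nanmedian(P[220:240,295:325,2]),np.nanmedian(P[215:245,445:475,2]))
s=pickle.load(open("side.pkl","rb"));Q=cloud(s)
print("side pan z",np.nanmedian(Q[262:285,320:355,2]),"table",np.nanmedian(Q[360:400,260:330,2]))
Y=np.radians(90);lip=[PAN[0],PAN[1]+.028,.14]
manip.move_linear(manip.state()["tool_pos"]+[0,0,.04],rate=.15)
manip.move_linear(tcp(lip,Y,0),rate=.13,rot=tool_rot(Y,0,0))
st=manip.state();print(st["clock"],st["contact_force"],st["joint_pos"])
c=manip.capture("side");pickle.dump(c,open("s2.pkl","wb"))
im=c["image"].copy()
M,p=cam(c)
def pr(X):
    q=M.T@(np.array(X)-p);q=q/q[2];q=q[:2]*(1+c["k1"]*(q[:2]@q[:2]));K=c["intrinsics"];return (int(K[0,0]*q[0]+K[0,2]),int(K[1,1]*q[1]+K[1,2]))
pos=st["tool_pos"]-toolR(Y).apply([.076,0,.062])
for d in(-.028,.028): cv2.circle(im,pr(pos+[d,0,0]),2,(0,0,255),-1)
cv2.imwrite("pics/s2.png",cv2.resize(im[120:340,240:440],None,fx=2.7,fy=2.7))
for t in(0,15,30,48):
    print(t,manip.inverse_kinematics(tcp([*lip[:2],.075],Y,np.radians(t)),tool_rot(Y,np.radians(t),0)))
E
```

```text
pan z 0.04927632209673649 table -3.4811399413636757e-05 0.0005232228944853645
side pan z 0.04917236271514369 table 0.00027138453188857437
9.5083 [ 0.02158821 -0.28992518 -4.25867484] [-1.40046120e-01  1.32028205e-01  1.83017040e+00  1.83215101e-04
  1.17979590e+00 -1.40146089e-01]
0 [-0.1404763   0.18998389  1.89017609  0.          1.06143268 -0.1404763 ]
15 [-0.31390119  0.21955642  1.84237926  0.27001284  1.17549005 -0.43040763]
30 [-0.46801808  0.30448697  1.77882633  0.47609726  1.34067346 -0.64541007]
48 [-0.61176429  0.45942663  1.68839922  0.65401971  1.56345423 -0.81467264]
```

View pics/s2.png

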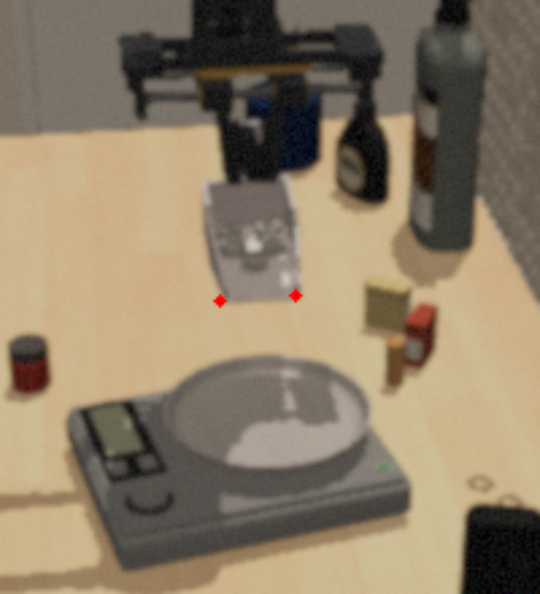

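The lip corners match the predicted red dots, so the scoop is where the model says. Pouring now.

Run:
```python
from h import *
from cell import manip
Y=np.radians(90);L=np.array([PAN[0],PAN[1]+.028])
def go(z,t,rate,dy=0):
    manip.move_linear(tcp([L[0],L[1]+dy,z],Y,np.radians(t)),rate=rate,rot=tool_rot(Y,np.radians(t),0))
go(.090,8,.1);go(.076,10,.06)
for t in range(13,50,3):
    go(.074,t,.03)
    if t in(22,34): pickle.dump(manip.capture("side"),open(f"p{t}.pkl","wb"))
manip.dwell(.6)
s=manip.state();print(s["clock"],s["contact_force"],s["gripper_width"])
c=manip.capture("side");cv2.imwrite("pics/p48.png",cv2.resize(c["image"][150:340,240:420],None,fx=3,fy=3))
```

```text
15.3583 [ 0.24145931 -0.18819466 -3.1481686 ] 0.015446344781487894
```

View pics/p48.png

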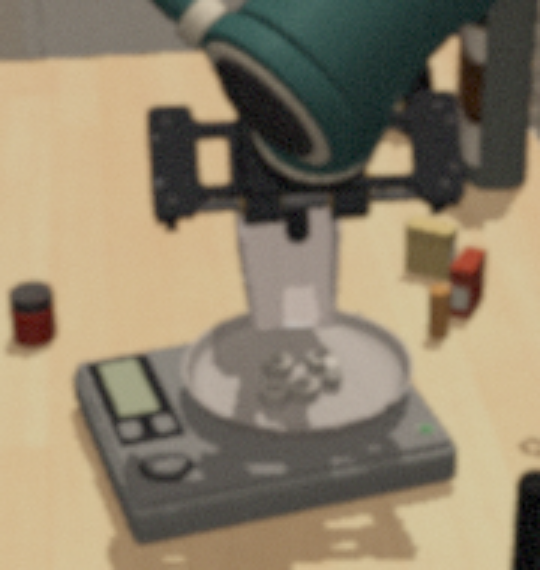

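Run:
```python
from h import *
from cell import manip
Y=np.radians(90);t=np.radians(49)
L=[PAN[0],PAN[1]+.03,.15]
manip.move_linear(tcp(L,Y,t),rate=.1,rot=tool_rot(Y,t,0))
s=manip.state();print(s["clock"],s["contact_force"])
c=manip.capture("side");w=manip.capture("wrist")
a=cv2.resize(c["image"][170:320,280:420],None,fx=4,fy=4,interpolation=cv2.INTER_CUBIC)[:, :]
manip.move_linear(tcp(L,Y,np.radians(0))+[0,.05,.06],rate=.15,rot=tool_rot(Y,0,0))
s=manip.state();print(s["clock"],s["contact_force"])
c2=manip.capture("side");b=cv2.resize(c2["image"][150:300,290:345],None,fx=4,fy=4,interpolation=cv2.INTER_CUBIC)
cv2.imwrite("pics/q.png",np.hstack([a,b]))
pickle.dump(manip.capture("top"),open("t3.pkl","wb"))
```

```text
16.3167 [ 0.41120654 -0.06093673 -2.29359582]
17.425 [-0.54290333  0.20893937 -2.08649863]
```

View pics/q.png

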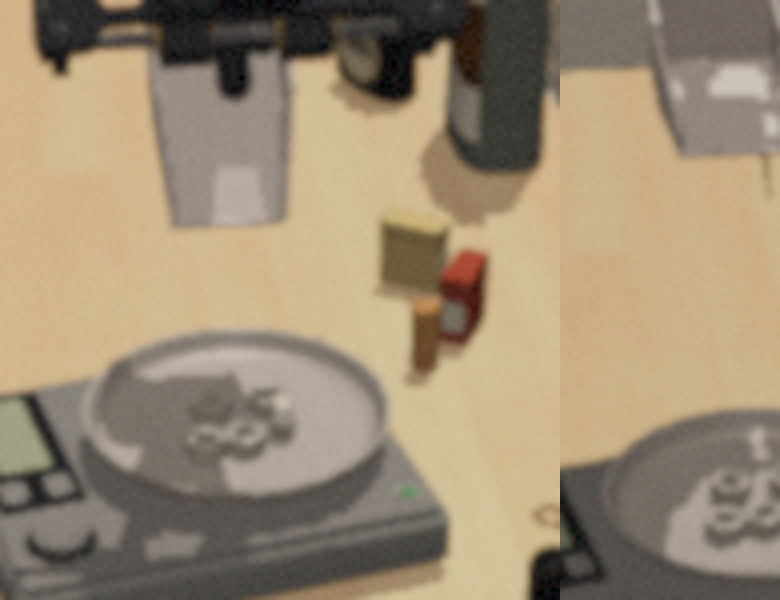

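The scoop is empty and its weight is down by about 1.8 N, which matches all five nuts in the pan at (240,420). Next I return the scoop to its original spot.

Run:
```python
from h import *
from cell import manip
y=np.radians(20);rot=tool_rot(y,0,0);G=np.array([.5370,.1662,.065])
p=manip.state()["tool_pos"]
manip.move_linear(G+[0,0,.10],rate=.18,rot=rot)
manip.move_linear(G+[0,0,.008],rate=.08)
f0=manip.state()["contact_force"][2]
for dz in np.arange(.006,-.0035,-.001):
    manip.move_linear(G+[0,0,dz],rate=.02)
    f=manip.state()["contact_force"][2]
    if f-f0>1.5: break
print("touch",dz,f,f0)
manip.set_gripper(.03);manip.dwell(.2);manip.set_gripper(.06)
manip.move_linear(G+[0,0,.2],rate=.15)
manip.set_gripper(0.0,force=20)
s=manip.state();print(s["clock"],s["contact_force"])
R2=tool_rot(np.radians(90),0,0)
manip.move_pose([.44,-.06,.24],R2)
a=manip.capture("side");pickle.dump(a,open("s5.pkl","wb"));pickle.dump(manip.capture("top"),open("t5.pkl","wb"))
cv2.imwrite("pics/s5.png",cv2.resize(a["image"][150:340,230:430],None,fx=3,fy=3,interpolation=cv2.INTER_CUBIC))
c=pickle.load(open("t5.pkl","rb"));cv2.imwrite("pics/t5.png",cv2.resize(c["image"][180:330,210:430],None,fx=3.6,fy=3.6,interpolation=cv2.INTER_CUBIC))
```

```text
touch -0.001 6.055493781656556 -2.4853298033804823
25.8667 [ 0.67220957  0.08557281 -0.27539459]
```

View pics/s5.png

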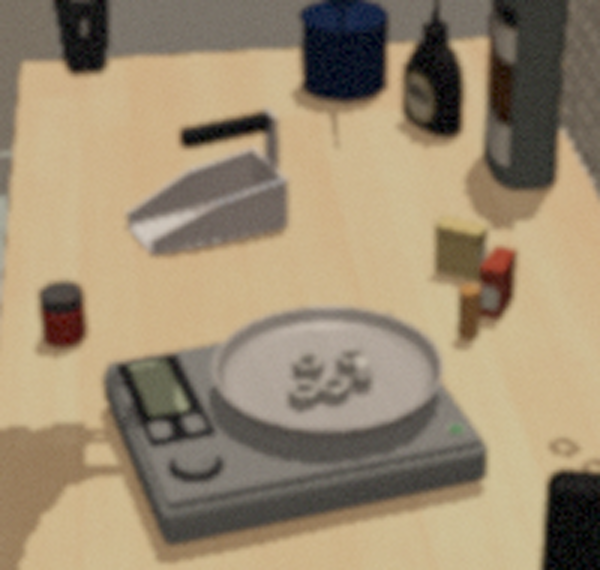

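The scoop stands empty on the worktop at (215,200), released. The nuts lie in the pan near (330,375). Now the key.

Run:
```python
from h import *
from cell import manip
K=np.array([.4946,-.2349]);rot=tool_rot(np.radians(38),0,0)
manip.move_pose([*K,.16],rot)
manip.move_linear([*K,.054],rate=.1)
f0=manip.state()["contact_force"][2];log=[]
for z in np.arange(.048,.0365,-.001):
    manip.move_linear([*K,z],rate=.02)
    s=manip.state();f=s["contact_force"][2]-f0;log.append((round(z,4),round(s["tool_pos"][2],4),round(f,1)))
    if f>10: break
print(log);manip.dwell(.4);print(manip.state()["contact_force"][2]-f0)
manip.move_linear([*K,.16],rate=.1)
s=manip.state();print(s["clock"],s["gripper_width"],s["contact_force"])
manip.dwell(.3)
c=manip.capture("side");cv2.imwrite("pics/s6.png",cv2.resize(c["image"][150:340,230:430],None,fx=3,fy=3,interpolation=cv2.INTER_CUBIC))
```

```text
[(np.float64(0.048), np.float64(0.0479), np.float64(-0.1)), (np.float64(0.047), np.float64(0.047), np.float64(-0.6)), (np.float64(0.046), np.float64(0.0459), np.float64(-1.9)), (np.float64(0.045), np.float64(0.0452), np.float64(0.6)), (np.float64(0.044), np.float64(0.0442), np.float64(1.7)), (np.float64(0.043), np.float64(0.0431), np.float64(2.7)), (np.float64(0.042), np.float64(0.0421), np.float64(3.7)), (np.float64(0.041), np.float64(0.0411), np.float64(2.9)), (np.float64(0.04), np.float64(0.0404), np.float64(5.9)), (np.float64(0.039), np.float64(0.0403), np.float64(12.7))]
12.204069533231522
33.925 0.0005798219497496396 [-0.8342291   0.09532033 -0.11292637]
```

View pics/s6.png

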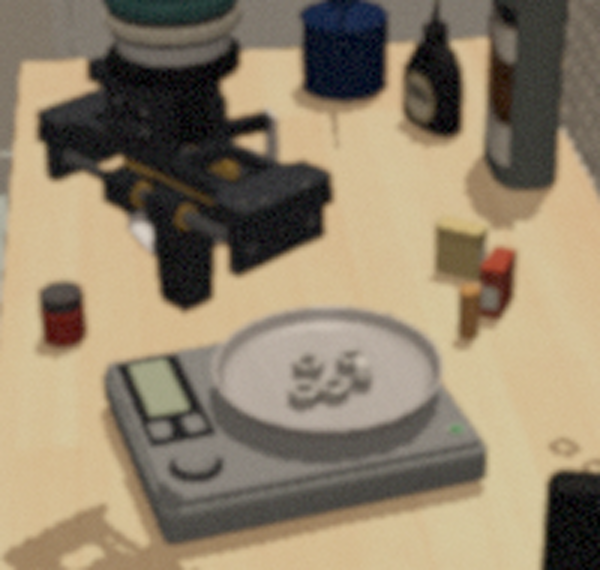

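The force trace shows the key hit its hard stop at z ≈ 0.040 with 12 N, then was released. In this view the nuts are still in the pan and the other things are where they were.

```bash
python3 -c "
from cell import manip
print(manip.close_job())"
```

```text
the job is handed in; nothing more can be done
None
```

I poured all five nuts into the pan, stood the empty scoop on the worktop and let go of it, then pressed the key fully down and released it, and handed the job in at about 34 s.

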